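# Raise the sash of a bookbinder's gluing booth to the marked height

## Robot

A 6-joint arm with a two-finger parallel gripper is mounted at the origin on the work surface. World frame = base frame: x ahead of the robot, y to its left, z up, the work surface at z = 0. Lengths are in mm, angles in rad, forces in N, time in s.
With the tool pointing down it reaches from about 275 to 825 mm from the base axis. Payload 4.9 kg.
Tool frame: the origin (TCP) lies at the very end of the fingers, on their centre line; the grasp point (between the pads) lies 19 mm behind it; z points along the fingers, y is the line along which they close (so a half turn about z gives the same grasp; the last joint's range is limited). The gripper opens to 85 mm and grips with 20 to 120 N. Pads are 22 mm wide; open, the fingers measure 114 mm over their backs; the gripper's body (76 mm by 85 mm) begins 54 mm behind the grasp point. The pads swing forward as they close: fully open they stand 13 mm farther back than shut.
Start: joints at [1.128, 0.326, -0.193, 1.052, 0, 1.437], TCP at [167.148, 524.004, 231.281] pointing down, gripper open.
Joint ranges: [-2.65, 2.65], [-0.97, 1.79], [-1.3, 1.35], [-1.93, 2.1], [-1.47, 1.37], [-3.14, 3.14]. Speed limits (rad/s): [2.57, 2.57, 3.14, 3.14, 3.14, 3.14].

## Interface

Orientations are given as [roll, pitch, yaw] about the fixed x, y, z axes, in that order (R = Rz(yaw) Ry(pitch) Rx(roll)).
In Python, from bench import bot, solve_ik, imaging gives the robot as it stands. Calls block until the motion is done:
- bot.move_ptp(position, orientation): joint-space move of the TCP to a pose.
- bot.movel(position, rot=None, max_speed=150, threshold=None): straight line of the TCP; rot=None keeps the orientation; max_speed is the mean speed in mm/s. With threshold (N) it stops when the force on the tool has changed by that much, and returns True; else False.
- bot.move_j(angles): joint-space move.
- bot.grip(opening, effort=None): opening from 0.0 (shut) to 1.0 (fully open); effort is the grip in N (None keeps the last); returns when the fingers have stopped.
- bot.dwell(seconds).
- solve_ik(position, orientation): joint angles nearest the present ones, or None.
- bot.get_state(): the state.
- imaging.capture(name): name is "scene" or "side" or "wrist"; returns the picture (400x640x3 uint8, blue, green, red); there is no depth.
- imaging.camera_model(name): a dict with "K" (3x3 intrinsics, pixels), "k1" (the pictures are not rectified: a ray, as slopes to the right and down, at radius r is drawn at 1 + k1 r^2 times it, then the intrinsics apply), "position" and "rotation" of the camera in the world. Camera axes: x right, y up, looking along -z (the intrinsics and any distortion apply to the point x, -y, -z); pixel columns grow to the right and rows downward; lengths in mm; the calibration is good to about 2 mm. A picture is of the moment at which its call begins: read the wrist's pose just before it. camera_model takes no time and is no camera call; for the wrist camera it gives the pose at the moment of the call.
A pose or a line that the arm cannot do raises bot.IKError and nothing moves.
- bot.sign_off(): hands the job in; it is judged then, once.
The state is a dict: "t": time; "qpos": joint angles; "joint_velocities": joint speeds; "effort": joint torques, N m; "tcp_pos": TCP position; "orientation": TCP orientation; "contact_force": force on the tool from outside, world axes, zero at the start; "wrist_torque": the same for the moment, N m; "opening": opening from 0.0 (shut) to 1.0 (fully open); "gripper_force": force on a finger pad.
Only numpy, scipy, OpenCV 4.12 (cv2) and the standard library are available. Lean on these libraries where they do the work, as an engineer would, in place of code of your own. Each camera call takes 0.05 s, during which the arm holds its last target. There are 200 camera calls.

## Task

Open the gluing booth to working height: with the fingertips, push its sliding front window up from beneath its lip until the lip lines up with the pointer clip on the frame, then leave it there and take the hand away. Do not pinch the lip, and leave the pointer clip and the things standing about as they are.

Things in the scene. Friction and masses are not known exactly. Their poses are not given: they have to be found in the camera images.
- booth: Clear-sided gluing booth, aluminium frame, 470 mm wide, 350 deep, 380 high, fixed. Origin on the bench at the middle of the foot of its sloping front; x horizontally into the booth, y along its front, z up. The front leans back 40 degrees from vertical: up the slope = (sin 40, 0, cos 40). Posts 44 wide at y = +-200 mm flank the window, 7 mm proud of its pane; a fixed apron below is 14 mm behind.
- lip: Aluminium lip along the window's bottom edge, standing squarely out from the pane: 300 mm long (y), 40 deep (x), 8 thick (z). Origin at its centre; z = up the slope, the way the window slides; -x = out from the pane, towards the robot and up. Flat underside 4 mm below the origin; window's face 20 mm behind the origin. At the start, free space of 100 mm or more below it along the slope.
- sash (a joint): How far the clear sliding window is pushed up its sloping guides, in m: 0 closed, 0.21 fully up (above the pointer's highest setting). The window carries the lip and weighs 0.8 kg, but is counterweighted: it stays where it is left, and 2 to 6 N along the slope, anywhere along the lip, slides it.
- lip_bead: Black rubber strip on the lip's upper face, 300 x 24 x 4 mm, set back 14 mm from the free edge; origin at its centre, axes as the lip's. Fingers bearing on it and on the lip at once count as pinching the lip.
- mark: Steel pointer clip with a black thumb screw on the right-hand side post (-y), marking the working height. Its blade, 5 mm thick and 34 mm deep, stands out like the lip and ends 8 mm short of the lip's path. Origin at the middle of the blade's tip; axes as the lip's. The lip lines up with it when the lip's origin has z = 0 in this frame. Stiff on its post; at the start above the lip.
- weight: Loose dark iron weight with a knob, 68 mm across, 104 mm high, standing on the bench just right of the booth; origin at the centre of its underside.
- jar: Loose white glue jar, 68 mm across, 90 mm high, standing on the bench just left of the booth; origin at the centre of its underside.
- book: Loose small closed book lying flat on the bench near the booth's left front corner, 110 x 150 x 24 mm; origin at the centre of its underside.

How it is judged:
By the outcome, as a careful person would: the job done as asked, in the order asked, and still so for the second after the job is handed in, with the robot touching nothing.
It also fails if it takes over 38 s, if anything falls off the work surface, if the arm or the gripper's body presses on something with over 40 N, if the wrist force passes 120 N, or if a joint passes its speed limit or range.

## Working session

There is one attempt and no reset: what is moved stays moved. The work goes in short steps, each a Python script; the robot and the scene stay as the last script left them, time stands still between calls to the robot, and variables do not carry over. Pictures are saved under pics/ and viewed, at most 10 in all, crops included, and the job is handed in when it is done.

```bash
mkdir -p pics; ls; python3 - <<'E'
from bench import bot, imaging
import cv2
for n in ("scene","side"):
    im=imaging.capture(n); cv2.imwrite(f"pics/{n}0.png",im)
    m=imaging.camera_model(n); print(n,m)
s=bot.get_state(); print(s["t"],s["tcp_pos"],s["orientation"])
E
```

```text
pics
scene {'K': array([[366.18296922,   0.        , 317.87902356],
       [  0.        , 366.18296922, 200.25512672],
       [  0.        ,   0.        ,   1.        ]]), 'k1': -0.018968979772158945, 'position': array([1255.74801753,  -29.54860012,  757.55786279]), 'rotation': array([0.81690194, 0.00223322, 1.47501506])}
side {'K': array([[366.37197311,   0.        , 323.28693151],
       [  0.        , 366.37197311, 200.35712727],
       [  0.        ,   0.        ,   1.        ]]), 'k1': 0.010997267652840793, 'position': array([532.15567386, 791.86977781, 726.04142666]), 'rotation': array([ 0.84274158, -0.0175394 , -3.08969106])}
0.1 [166.90424009 523.50242257 230.57392568] [-3.14003701e+00 -2.31964155e-04  2.83277747e+00]
```

View pics/scene0.png

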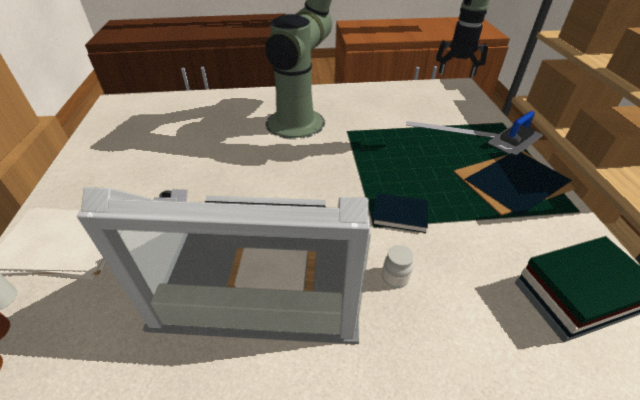

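View pics/side0.png

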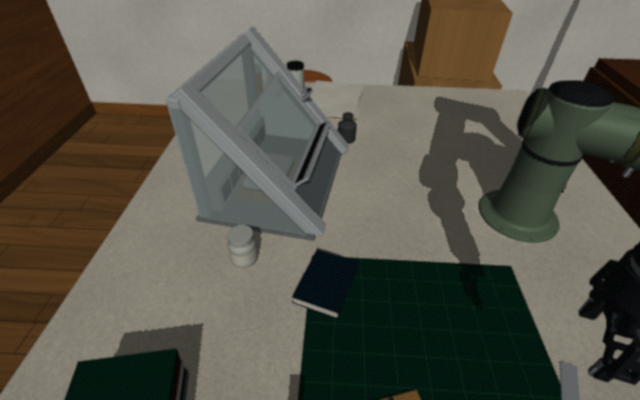

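The scene view shows the booth from behind. In the side view the left front foot is near (321,236), the lip runs (298,184)–(327,125), and the pointer clip is near (307,94).

```bash
cat > h.py <<'E'
import numpy as np, cv2
from scipy.spatial.transform import Rotation as R
from bench import bot, solve_ik, imaging
def ray(m,px):
    K=np.array(m["K"]); d=np.array([(px[0]-K[0,2])/K[0,0],(px[1]-K[1,2])/K[1,1]]); u=d.copy()
    for _ in range(20): u=d/(1+m["k1"]*(u@u))
    return np.array(m["position"]), R.from_euler('xyz',m["rotation"]).apply([u[0],-u[1],-1])
def onplane(m,px,p0,n):
    o,d=ray(m,px); n=np.array(n,float); return o+d*(((np.array(p0)-o)@n)/(d@n))
def proj(m,P):
    c=R.from_euler('xyz',m["rotation"]).inv().apply(np.array(P)-m["position"])
    u=np.array([c[0],-c[1]])/-c[2]; u=u*(1+m["k1"]*(u@u)); K=np.array(m["K"])
    return K[0,0]*u[0]+K[0,2],K[1,1]*u[1]+K[1,2]
def two(m1,p1,m2,p2):
    a,d=ray(m1,p1); b,e=ray(m2,p2); t=np.linalg.lstsq(np.c_[d,-e],b-a,rcond=None)[0]
    return (a+d*t[0]+b+e*t[1])/2, np.linalg.norm(a+d*t[0]-b-e*t[1])
E
python3 - <<'E'
from h import *
np.set_printoptions(precision=1,suppress=True)
s=imaging.camera_model("side"); c=imaging.camera_model("scene")
for n,p in dict(FL=(321,236),BL=(198,218),jar=(243,263),book=(317,312)).items(): print(n,onplane(s,p,[0,0,0],[0,0,1]))
for n,p in dict(BL=(358,340),BR=(145,330),jar=(397,284)).items(): print(n,onplane(c,p,[0,0,0],[0,0,1]))
st=bot.get_state(); w=imaging.camera_model("wrist")
T=R.from_euler('xyz',st["orientation"]).inv()
print(T.apply(w["position"]-st["tcp_pos"]), (T*R.from_euler('xyz',w["rotation"])).as_matrix(), w["K"])
for n,p in dict(mk=(307,93)).items(): print(n,ray(s,p))
im=imaging.capture("side"); cv2.imwrite("pics/s1.png",cv2.resize(im[20:260,160:400],None,fx=2.5,fy=2.5,interpolation=cv2.INTER_CUBIC))
E
```

```text
FL [560.4 121.8   0. ]
BL [907.7  76.9   0. ]
jar [748.7 225.6   0. ]
book [556.3 350.2   0. ]
BL [898.4  89.9   0. ]
BR [ 831.5 -373.9    0. ]
jar [767.6 209.    0. ]
[  69.5    0.4 -142.1] [[-0.   1.   0.3]
 [ 1.   0.   0. ]
 [ 0.   0.3 -1. ]] [[321.3   0.  314.8]
 [  0.  321.3 204.6]
 [  0.    0.    1. ]]
mk (array([532.2, 791.9, 726. ]), array([ 0.1, -0.9, -0.4]))
```

View pics/s1.png

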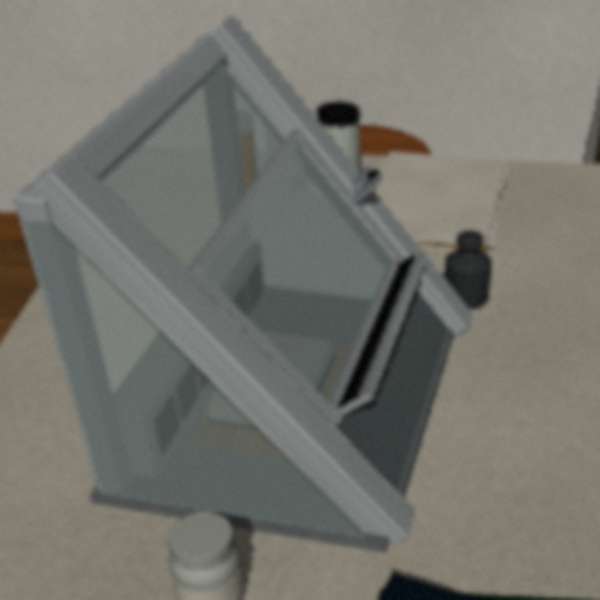

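Crop (×2.5, offset 160,20): pointer blade near (368,187), lip's free-edge ends near (372,402) left and (420,264) right; space below the lip is clear.

```bash
cat >> h.py <<'E'
np.set_printoptions(precision=1,suppress=True)
YAW=-0.143; O=np.array([518,-93,0.])
def axes():
    xb=np.array([np.cos(YAW),np.sin(YAW),0]); yb=np.array([-np.sin(YAW),np.cos(YAW),0]); z=np.array([0,0,1.])
    s,c=np.sin(np.radians(40)),np.cos(np.radians(40))
    return xb,yb,s*xb+c*z,-c*xb+s*z      # u upslope, n outward
def loc(P): # (y, up, out)
    _,yb,u,n=axes(); d=np.array(P)-O; return np.array([d@yb,d@u,d@n])
def wld(y,up,out):
    _,yb,u,n=axes(); return O+y*yb+up*u+out*n
def ori(): # tool x upslope, z into pane
    _,yb,u,n=axes(); return R.from_matrix(np.c_[u,-yb,-n]).as_euler('xyz')
E
python3 - <<'E'
from h import *
s=imaging.camera_model("side"); _,yb,u,n=axes()
f=lambda x,y:(160+x/2.5,20+y/2.5)
for p,y in ((f(372,402),150),(f(420,264),-150),(f(368,187),-165),(f(375,172),-165),(f(405,515),222),(f(225,20),-178)):
    print(y,loc(onplane(s,p,wld(y,0,0),yb)))
st=bot.get_state()
for y,up,out in ((-70,200,200),(-70,140,100),(-70,100,25),(-70,250,25),(-70,320,25)):
    print(y,up,out,wld(y,up,out),solve_ik(wld(y,up,out),ori()))
E
```

```text
150 [150.  136.   36.5]
-150 [-150.   133.3   27.7]
-165 [-165.   248.6   31.6]
-165 [-165.   258.6   51.8]
222 [222.   38.   20.7]
-178 [-178.   494.6   17.1]
-70 200 200 [ 483.6 -158.8  281.8] [-0.7 -0.3 -1.1 -0.   0.4  2.7]
-70 140 100 [ 521.3 -164.2  171.5] [-0.7  0.1 -1.2 -0.5  0.4  2.8]
-70 100 25 [ 552.7 -168.7   92.7] [-0.6  0.4 -1.2 -0.9  0.4  2.8]
-70 250 25 [ 648.1 -182.5  207.6] [-0.5  0.2 -0.9 -0.4  0.3  2.9]
-70 320 25 [ 692.7 -188.9  261.2] [-0.5  0.2 -0.7 -0.2  0.3  2.9]
```

```bash
python3 - <<'E'
from h import *
bot.grip(0.0,20)
bot.move_ptp(wld(-90,190,190),ori())
m=imaging.camera_model("wrist"); im=imaging.capture("wrist"); cv2.imwrite("pics/w1.png",im)
np.save("w1.npy",m,allow_pickle=True)
st=bot.get_state(); print(st["t"],st["qpos"],st["tcp_pos"],loc(m["position"]),st["contact_force"])
E
```

```text
3.6583 [-0.8 -0.2 -1.1 -0.1  0.5  2.7] [ 482.3 -178.3  267.7] [-89.4 260.4 331.6] [-0.1 -0.2 -0.1]
```

View pics/w1.png

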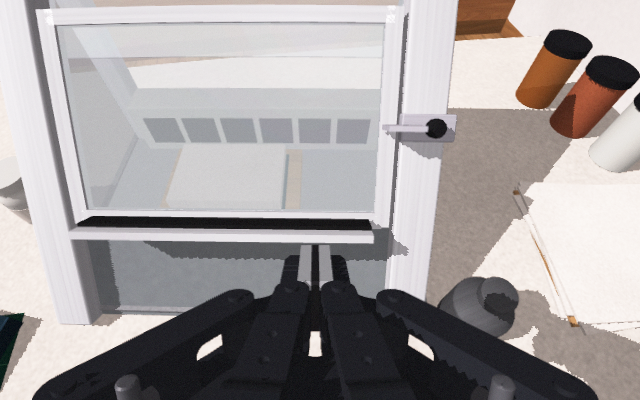

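The wrist view shows the lip's front face from (72,234) to (374,237), the blade tip at (384,128) with its screw at (436,128), and the closed fingertips at (315,250) just below the lip.

```bash
python3 - <<'E'
from h import *
w=np.load("w1.npy",allow_pickle=True).item(); s=imaging.camera_model("side"); _,yb,u,n=axes()
f=lambda x,y:(160+x/2.5,20+y/2.5)
im=cv2.imread("pics/w1.png")
print(im[222:250,200].mean(1), im[222:250,350].mean(1)); print(im[115:140,395].mean(1)); print(im[120:136:3,374:400].mean(2)); print(im[236,64:84].mean(1),im[238,364:384].mean(1))
for out in (20,25,30,35,40,45,50):
    a,b=[loc(onplane(w,p,wld(0,0,out),n)) for p in ((72,235),(374,238))]; print(out,a,b,np.linalg.norm(a-b))
for p,q in (((72,229),f(372,402)),((374,233),f(420,264)),((384,128),f(362,190))):
    P,e=two(w,p,s,q); print(loc(P),e)
E
```

```text
[ 24.   24.7  23.7  23.7  28.3  25.7 102.3 187.  182.3 189.7 192.7 202.
 230.3 230.3 230.3 228.7 230.  229.3 228.3 160.   87.   89.   86.3  87.7
  85.7  88.   86.7  85. ] [ 26.3  25.3  22.3  19.7  22.7  25.3  28.7  29.  138.3 179.3 185.  183.7
 187.7 207.  228.3 228.7 227.  227.7 227.  228.3 227.  138.7  95.7  92.7
  88.   90.7  94.3  92.3]
[233.  233.7 231.7 233.7 233.7 232.7 231.  234.  231.7 203.  180.3 205.
 210.7 210.7 211.3 213.3 192.3 160.7 150.7 144.  143.7 143.3 140.  132.
 140.3]
[[198.7 198.  197.7 201.3 192.7 181.3 224.7 234.  231.3 231.  230.  229.3
  228.3 226.7 229.3 231.7 230.7 231.7 230.7 229.7 231.  232.7 216.3 106.3
  119.3 164. ]
 [196.  196.7 200.  197.7 190.  221.3 230.7 233.7 232.  229.7 229.7 228.
  228.7 227.  230.  233.  230.7 232.  231.7 232.3 230.  231.7 189.7 104.7
  118.7 171. ]
 [196.7 195.7 197.7 197.  191.7 221.  231.  233.7 202.7 188.3 189.  191.3
  185.7 190.  188.3 196.7 206.  207.3 206.3 205.3 206.7 205.  206.3 206.3
  207.7 206.7]
 [197.  197.7 197.  194.  192.7 218.  232.  233.  210.7 193.  198.  188.
  187.7 190.  190.3 207.3 213.  211.3 210.7 
[... 483 characters left out ...]
3 223. ] [228.  226.7 227.7 226.7 226.7 226.3 228.  227.3 226.  203.  116.   91.3
  89.7  91.   90.   88.3  89.3  89.   88.7  87.3]
20 [168.  137.5  20. ] [-151.2  135.    20. ] 319.2194799374019
25 [163.8 139.5  25. ] [-150.2  137.    25. ] 314.09672108726
30 [159.7 141.4  30. ] [-149.3  139.    30. ] 308.97396223711814
35 [155.6 143.4  35. ] [-148.3  141.    35. ] 303.85120338697624
40 [151.5 145.4  40. ] [-147.3  143.    40. ] 298.72844453683433
45 [147.3 147.4  45. ] [-146.3  145.1   45. ] 293.6056856866924
50 [143.2 149.3  50. ] [-145.3  147.1   50. ] 288.4829268365505
[154.9 144.3  37.8] 12.57246733693693
[-149.2  138.2   26.9] 9.428078167498242
[-154.   249.6   27.8] 5.330162994446315
```

```bash
sed -i 's/^YAW=.*/YAW=-0.155; O=np.array([518,-93,0.])/' h.py; python3 - <<'E'
from h import *
w=np.load("w1.npy",allow_pickle=True).item(); _,yb,u,n=axes()
for p in ((200,237.3),(372.5,239.2)): print("lip",loc(onplane(w,p,wld(0,0,39),n)))
for o in (33,40): print("mark",loc(onplane(w,(390,128.3),wld(0,0,o),n)))
o=ori(); y=-70
bot.movel(wld(y,98,90),o,max_speed=120)
print(bot.movel(wld(y,98,10),max_speed=80,threshold=4))
hit=bot.movel(wld(y,150,10),max_speed=25,threshold=1.5)
st=bot.get_state(); print(hit,st["t"],loc(st["tcp_pos"]),st["contact_force"])
m=imaging.camera_model("wrist"); cv2.imwrite("pics/w2.png",imaging.capture("wrist")); np.save("w2.npy",m)
E
```

```text
lip [ 23.8 142.9  39. ]
lip [-145.1  143.1   39. ]
mark [-155.9  248.3   33. ]
mark [-154.4  248.6   40. ]
False
True 7.3583 [-70.  129.8   9.9] [ 0.2 -0.3 -0.4]
```

View pics/w2.png

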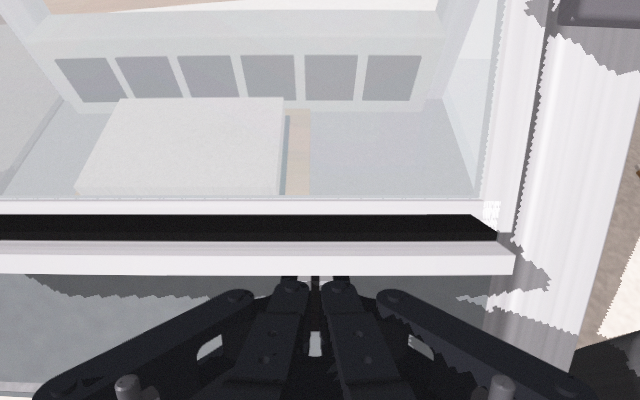

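The fingertips sit under the lip's front edge (row ~255–273, right end at col 515), clear of the weight. Now I'll push most of the way.

```bash
python3 - <<'E'
from h import *
print(bot.movel(wld(-70,222,10),max_speed=40,threshold=15))
st=bot.get_state(); print(st["t"],loc(st["tcp_pos"]),st["contact_force"])
m=imaging.camera_model("wrist"); cv2.imwrite("pics/w3.png",imaging.capture("wrist")); np.save("w3.npy",m)
E
```

```text
False
9.8917 [-70. 222.  10.] [-1.4  1.7 -1.5]
```

View pics/w3.png

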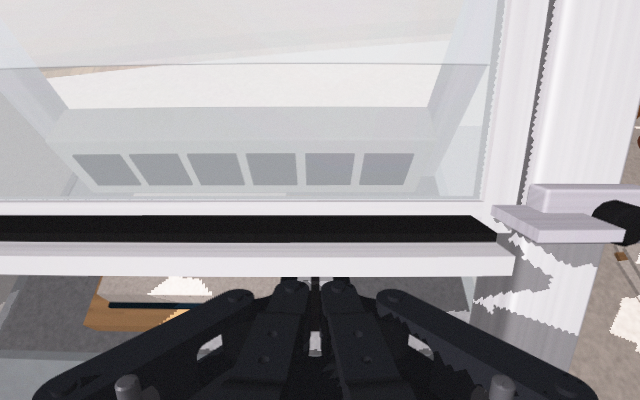

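Lip front face is about rows 256–275 with its right end at col 515; blade's front face is about rows 232–243 at cols 540–625, so the lip still sits below it. Measuring edges closely.

```bash
python3 - <<'E'
from h import *
w=np.load("w3.npy",allow_pickle=True).item(); _,yb,u,n=axes()
im=cv2.imread("pics/w3.png")
print(im[244:282,505].mean(1).astype(int)); print([im[200:250,c].mean(1).astype(int) for c in (552,575)])
cv2.imwrite("pics/w3c.png",cv2.resize(im[190:290,480:640],None,fx=5,fy=5,interpolation=cv2.INTER_NEAREST))
print("camera",loc(w["position"]))
E
```

```text
[111 110 115 114 124 161 182 186 186 187 187 189 209 228 230 229 227 228
 229 228 228 227 228 228 228 230 229 229 230 227 229 205 112 106 109 106
 105 107]
[array([207, 204, 204, 205, 201, 203, 201, 198, 202, 200, 204, 202, 200,
       174, 167, 163, 163, 162, 162, 163, 164, 168, 165, 163, 164, 167,
       167, 165, 167, 174, 195, 214, 213, 211, 211, 211, 212, 214, 212,
       212, 214, 212, 185, 132, 145, 157, 154, 157, 154, 154]), array([205, 205, 205, 207, 203, 202, 201, 198, 199, 201, 202, 201, 200,
       174, 165, 164, 163, 160, 160, 161, 166, 166, 164, 163, 164, 166,
       165, 164, 166, 174, 198, 212, 211, 210, 210, 211, 209, 209, 211,
       211, 212, 212, 175, 118, 152, 154, 157, 153, 151, 152])]
camera [-69.8 292.4 151.5]
```

View pics/w3c.png

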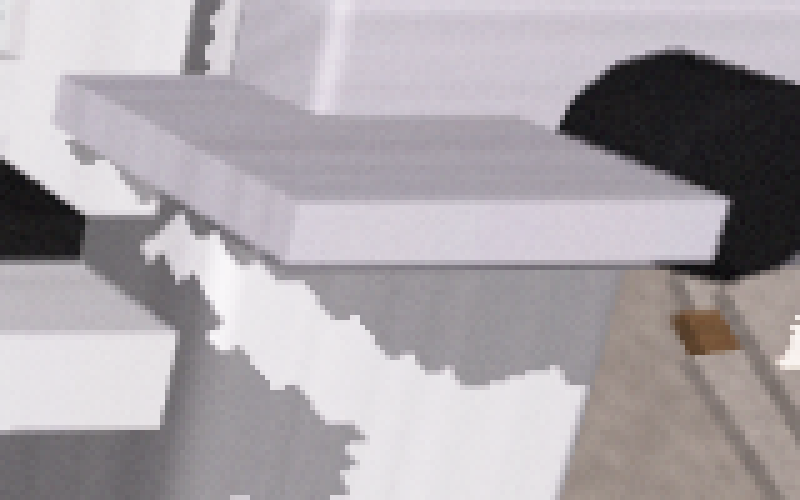

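```bash
python3 - <<'E'
from h import *
w=np.load("w3.npy",allow_pickle=True).item(); _,yb,u,n=axes()
for o in (35,37,39,41,43):
    L=[loc(onplane(w,p,wld(0,0,o),n)) for p in ((515,256),(513,275.3))]
    M=[loc(onplane(w,p,wld(0,0,o),n)) for p in ((539,230),(537.7,242.2))]
    print(o,"lip",(L[0]+L[1])[:2]/2,L[0][1]-L[1][1],"mark",(M[0]+M[1])[:2]/2,M[0][1]-M[1][1])
E
```

```text
35 lip [-150.8  232.9] 8.662827934760742 mark [-158.5  245.7] 5.1836912195769855
37 lip [-149.4  233.9] 8.514170059804684 mark [-157.   246.5] 5.094736835750666
39 lip [-148.   234.9] 8.365512184848683 mark [-155.4  247.3] 5.0057824519242615
41 lip [-146.7  235.9] 8.216854309892625 mark [-153.9  248.1] 4.916828068097914
43 lip [-145.3  236.9] 8.068196434936624 mark [-152.4  248.9] 4.827873684271623
```

```bash
python3 - <<'E'
from h import *
bot.movel(wld(-70,233.5,10),max_speed=20,threshold=15)
st=bot.get_state(); print(st["t"],loc(st["tcp_pos"]),st["contact_force"])
m=imaging.camera_model("wrist"); im=imaging.capture("wrist"); np.save("w4.npy",m)
cv2.imwrite("pics/w4c.png",cv2.resize(im[200:300,480:640],None,fx=5,fy=5,interpolation=cv2.INTER_NEAREST))
print(im[250:282,505].mean(1).astype(int)); print([im[240:285,c].mean(1).astype(int) for c in (560,590)])
E
```

```text
10.6667 [-70.4 234.7  10. ] [-1.2  0.5 -0.8]
[173 184 183 181 184 184 206 223 227 226 227 224 227 226 227 226 225 225
 225 227 227 226 223 227 228 202 107 106 100 102 104 100]
[array([174, 162, 162, 161, 159, 158, 155, 156, 160, 163, 161, 162, 161,
       157, 162, 163, 162, 156, 159, 166, 169, 194, 209, 207, 209, 208,
       209, 209, 208, 210, 210, 208, 193, 162, 147, 147, 148, 150, 145,
       149, 150, 152, 150, 152, 150]), array([ 27,  23,  25,  25,  30,  23,  27,  65, 155, 162, 165, 162, 158,
       159, 155, 163, 161, 157, 161, 162, 177, 198, 206, 207, 207, 205,
       207, 207, 205, 208, 207, 207, 179, 152, 150, 150, 150, 150, 150,
       148, 150, 147, 151, 147, 149])]
```

View pics/w4c.png

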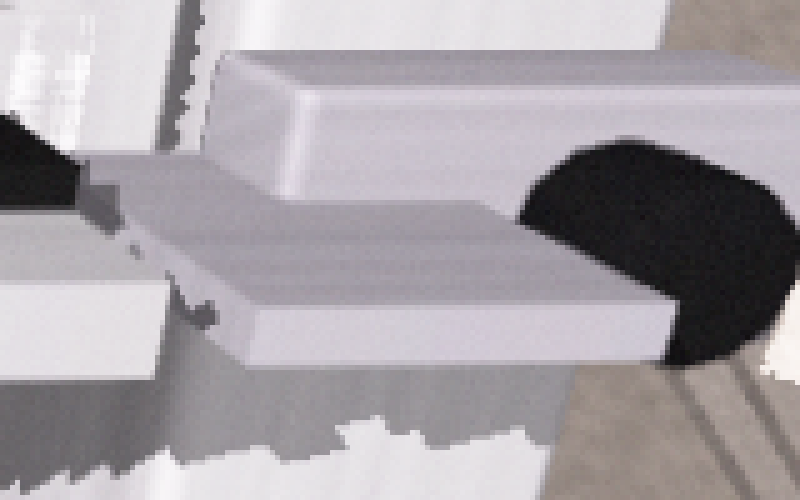

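The lip face (rows 256–275) and blade face (rows 261–272.4) now share a centre to within about 1 px (≈0.4 mm). I'll back away downwards, then out, and verify.

```bash
python3 - <<'E'
from h import *
bot.movel(wld(-70,215,10),max_speed=60)
bot.movel(wld(-70,205,75),max_speed=100)
bot.movel(wld(-110,190,150),max_speed=120)
bot.dwell(0.3)
st=bot.get_state(); print(st["t"],loc(st["tcp_pos"]),st["contact_force"])
m=imaging.camera_model("wrist"); im=imaging.capture("wrist"); np.save("w5.npy",m); print(loc(m["position"]))
cv2.imwrite("pics/w5.png",im)
E
```

```text
13.15 [-109.6  189.7  149.7] [0.2 0.6 0. ]
[-109.4  260.2  291.2]
```

View pics/w5.png

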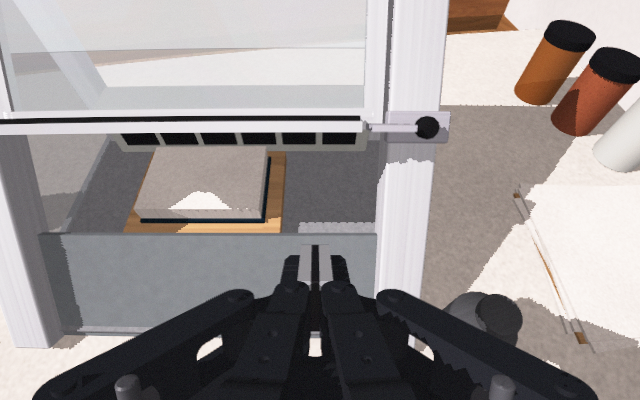

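The hand is clear, and the lip's face (row ~127) runs straight into the blade (row ~128). Checking at sub-pixel level.

```bash
python3 - <<'E'
from h import *
w=np.load("w5.npy",allow_pickle=True).item(); _,yb,u,n=axes()
im=cv2.imread("pics/w5.png")
for c in (120,240,300,330,355,380,385,395,405): print(c,im[112:142,c].mean(1).astype(int))
for c,r in ((240,127),(360,127),(395,128)): print(loc(onplane(w,(c,r),wld(0,0,40),n)))
E
```

```text
120 [230 229 229 225 189  29  27  30  30  50 175 226 227 228 228 227 228 229
 226 229 228 144  91 116 128 123 125 124 125 129]
240 [232 231 230 181  24  30  27  31  74 192 234 234 234 235 232 232 232 233
 234 234 176  98 101 117 124 122 122 123 124 125]
300 [231 232 230 155  26  27  29  30  87 209 232 232 232 231 231 232 233 231
 232 231 126  14  16  12  13  15  15  14  16  17]
330 [230 232 232 159  26  25  28  30  85 204 230 230 229 231 230 231 231 230
 229 232 126  19  16  16  14  16  16  19  14  11]
355 [231 231 231 163  28  23  29  27  83 197 229 229 229 230 229 229 230 229
 229 229 132  17  17  16  19  34  35  53  76  80]
380 [231 232 231 232 233 231 232 233 233 232 234 202 177 203 213 211 211 211
 208 186 136 115 110 110 111 111 111 109 109 108]
385 [123 140 148 148 158 165 165 170 164 172 180 172 177 204 213 212 210 211
 211 182 117  91  92  89  91  89  89  88  88  99]
395 [209 202 202 204 206 203 202 203 205 199 204 182 172 199 214 209 212 213
 211 191 145 122 126 128 128 127 128 132 127 120]
405 [208 203 200 204 205 205 203 204 198 200 202 181 172 195 210 209 209 208
 212 192 150 126 127 127 124 126 125 127 123 120]
[-52.4 249.4  40. ]
[-144.   249.3   40. ]
[-170.8  248.6   40. ]
```

```bash
python3 - <<'E'
from h import *
print(bot.get_state()["contact_force"]); print(bot.sign_off())
E
```

```text
[-0.4  0.3 -0.7]
the job is handed in; nothing more can be done
None
```

I pushed the window up from beneath its lip until the lip lined up with the pointer clip, about 1 mm above it by my measurement, then backed the hand clear and handed the job in at about 13 s; nothing else was touched as far as I could see.

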